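# Key a stub shaft into a spring-loaded pulley hub and hold it home

### The arm

A 6-joint arm with a two-finger parallel gripper is mounted at the origin on a cart in front of the work surface, level with it; the furniture and walls round the work are solid. World frame = base frame: x ahead of the robot, y to its left, z up, the work surface at z = 0. Lengths are in m, angles in rad, forces in N, time in s.
With the tool pointing down it reaches from about 0.35 to 0.875 m from the base axis. Payload 15.5 kg.
Tool frame: the origin (TCP) lies at the very end of the fingers, on their centre line; the grasp point (between the pads) lies 19 mm behind it; z points along the fingers, y is the line along which they close (so a half turn about z gives the same grasp; the last joint's range is limited). The gripper opens to 85 mm and grips with 20 to 120 N. Pads are 22 mm wide; open, the fingers measure 114 mm over their backs; the gripper's body (76 mm by 85 mm) begins 54 mm behind the grasp point. The pads swing forward as they close: fully open they stand 13 mm farther back than shut.
Start: joints at [-1.429, 0.494, 1.345, -0, 1.302, -0.096], TCP at [0.147, -0.607, 0.231] pointing down, gripper open.
Joint ranges: [-2.91, 2.91], [-0.82, 2.16], [0.22, 2.67], [-1.22, 4.37], [0.12, 2.79], [-3.08, 3.08]. Speed limits (rad/s): [1.89, 1.89, 2.57, 3.01, 3.01, 3.01].

### API

Orientations are given as a rotation vector (axis times angle).
In Python, from station import ctrl, cams gives the robot as it stands.
- The arm moves only by the tool play_rows, never from a script. Its argument "moves" is one flat list of numbers, 7 for each row, row after row: the shift along the world's x, y, z in m, then the turn, a rotation vector about the world's x, y, z in degrees, then the opening, from 0 (shut) to 1 (fully open). A call has exactly 8 rows; each row is the pose to reach, as a shift and turn from the pose commanded when the call began; what a row does not reach only later rows make up. A row lasts 1/8 s, in which the tool goes at most 62.5 mm and 10.7 degrees, less where a joint would pass 70% of its speed; a pose out of reach is approached as far as the arm can. A call with a gripper value outside its range is refused whole. The fingers move at their own pace and stop on an object; "squeeze" is the grip in N (left out, the last holds). Time passes only in rows, so rows that repeat a pose let the fingers close, or fill a call up. It gives the time, the measured TCP pose, the force, the opening and the grip force at its end, in the units of the state.
- ctrl.sense(): the state, without advancing time (a new reading comes with each control period).
- cams.camera(name): name is "side" or "top"; returns a dict with "pixels" (420x560x3 uint8, red, green, blue), "fx", "fy", "cx", "cy" (pixels), "world_from_camera" (4x4, takes a point from camera to world coordinates). Camera axes: x right, y down, z forward; pixel columns grow to the right and rows downward; lengths in m; the calibration is good to about 2 mm. A picture is of the moment at which its call begins. There is no depth.
- ctrl.finish_job(): hands the job in; it is judged then, once.
The state is a dict: "clock": time; "joint_positions": joint angles; "joint_velocities": joint speeds; "joint_efforts": joint torques, N m; "eef_pos": TCP position; "orientation": TCP orientation; "force": force on the tool from outside, world axes, zero at the start; "wrist_torque": the same for the moment, N m; "grip_width": finger opening in m; "grasp_force": force on a finger pad.
Only numpy, scipy, OpenCV 4.12 (cv2) and the standard library are available. Lean on these libraries where they do the work, as an engineer would, in place of code of your own. Each camera call takes 0.05 s, during which the arm holds its last target. There are 200 camera calls.

### The job

Take the keyed steel shaft out of the blue block by its square head, set its plain nose in the bore of the belt pulley, turn it until the brass key (on the side of the yellow paint mark) slips into the keyway, and keep pushing against the spring in the bore until the collar sits flush on the hub face. Finish still holding the shaft pressed fully home, because the spring would lift it again; do not let go. Leave the tape roll, the grease tin and the bearing where they are.

Things in the scene. Friction and masses are not known exactly. Their poses are not given: they have to be found in the camera images.
- shaft_head (a point): centre of the square dark steel head (26 x 26 mm, 42 mm high) of the loose shaft, 0.2 to 0.42 kg, upright, z up; x points along the key (yellow paint marks on head and collar show that side), and the head's faces look along x and y. The head stands on a round collar, 44 mm in diameter, 8 mm thick, whose underside is 29 mm below this point. At first it rests on the block: pull straight up
- shaft_foot (a point): bottom end of the same shaft, on its axis, 79 mm below the head's centre and 50 mm below the collar; axes as the head's. The round steel shaft is 24 mm in diameter, its last 5 mm tapered to 17 mm. The lowest 18 mm are the plain nose; above it a brass key, 8 mm wide with a round lower end, stands out on the x side to 17 mm from the axis and runs up to the collar
- rest_block: blue plastic block 80 x 80 x 62 mm, fixed to the worktop, with a round hole 38 mm wide and 56 mm deep in its top; origin at the centre of its underside, z up
- hub_mouth (a point): centre of the bore's mouth on the top face of the belt pulley's hub, 70 mm above the worktop; z up, x points along the keyway. The bore is 26.4 mm in diameter; its one keyway, 10.4 mm wide, lies on the x side, reaches 18.5 mm from the axis and runs all the way down. With its key off the keyway the shaft stops 18 mm deep; home, the head's centre is 29 mm above this point
- pulley: toothed aluminium belt pulley bolted to a grey plate (116 x 116 x 10 mm) on the worktop; it cannot move or turn. Flanges 94 mm in diameter, 10 to 40 mm above the worktop; hub above them 59 mm in diameter, up to 70 mm. Origin at the centre of the plate's underside, z up, x along the keyway
- ejector (a joint): brass disc on a spring inside the bore: 0 at rest, 34 mm below the hub face; grows in m as the shaft presses it down, 0.016 with the shaft home. It pushes up with about 4 N at first and 10.5 N with the shaft home
- big_bearing_mid (a point): centre of a ball bearing lying flat, 48 mm in diameter, 14 mm high, red seal; leave it alone
- tape_mid (a point): centre of a blue roll of masking tape lying flat, 104 mm in diameter, 24 mm high; leave it alone
- tin_mid (a point): centre of a flat orange and white grease tin, 65 mm in diameter, 32 mm high; leave it alone
Things that resemble listed ones, but are neither listed nor needed, are in the scene too. Of the things shaped like the rest_block, the blue one is meant.

How it is judged:
By the outcome, as a careful person would: the job done as asked, in the order asked, and still so for the second after the job is handed in, while the arm keeps its last pose, push and grip.
It also fails if it takes over 48 s, if anything falls off the work surface, if the arm or the gripper's body presses on something with over 40 N, if the wrist force passes 120 N, or if a joint passes its speed limit or range.

## Working session

There is one attempt and no reset: what is moved stays moved. The work goes in short steps, Python scripts to look and compute and a tool call to move; the robot and the scene stay as the last step left them, time stands still between calls to the robot, and variables do not carry over. Pictures are saved under pics/ and viewed, at most 10 in all, crops included, and the job is handed in when it is done.

Besides the shell and the picture viewer there is one more tool, called after "Emit:" by a JSON object that holds its "api" and its "payload". play_rows: Moves the arm, as the interface text tells. Its arguments: {"type":"object","properties":{"moves":{"type":"array","items":{"type":"number"}},"squeeze":{"type":"number"}},"required":["moves"]}

```bash
mkdir -p pics; cat > h.py <<'E'
import numpy as np, cv2
from station import ctrl, cams
def shot(name,fn):
    c=cams.camera(name); cv2.imwrite(fn,c["pixels"][:,:,::-1]); 
    np.savez(f"cal_{name}.npz",**{k:np.array(v) for k,v in c.items()}); return c
def ray(c,u,v):
    T=np.array(c["world_from_camera"]); d=T[:3,:3]@np.array([(u-c["cx"])/c["fx"],(v-c["cy"])/c["fy"],1.]); return T[:3,3],d
def atz(c,u,v,z):
    o,d=ray(c,u,v); return o+d*(z-o[2])/d[2]
def proj(c,p):
    T=np.linalg.inv(np.array(c["world_from_camera"])); q=T[:3,:3]@np.array(p)+T[:3,3]; return q[0]/q[2]*c["fx"]+c["cx"],q[1]/q[2]*c["fy"]+c["cy"]
E
python3 - <<'E'
from h import *
for n in("top","side"):
    c=shot(n,f"pics/{n}0.png"); print(n,c["fx"],c["cx"],c["cy"],np.round(c["world_from_camera"],3).tolist())
print(ctrl.sense())
E
```

```text
top 417.28793490775956 278.0096130358973 216.019684700761 [[0.024, -0.996, 0.091, 0.459], [-0.999, -0.027, -0.033, -0.027], [0.035, -0.09, -0.995, 0.984], [0.0, 0.0, 0.0, 1.0]]
side 392.7052324067224 279.9277586350626 214.43737732726674 [[-0.812, -0.318, 0.49, 0.105], [-0.584, 0.427, -0.69, 0.556], [0.01, -0.847, -0.532, 0.564], [0.0, 0.0, 0.0, 1.0]]
{'clock': 0.1, 'joint_positions': array([-1.42851194e+00,  4.94106467e-01,  1.34606220e+00,  2.11898284e-05,
        1.30250012e+00, -9.54723729e-02]), 'joint_velocities': array([-1.45241192e-03, -3.71842865e-04, -1.68511283e-03, -5.67683801e-05,
        1.20527822e-03, -3.09233503e-04]), 'joint_efforts': array([ 1.06819487e-03, -8.83593822e+01, -3.84559751e+01, -1.59178044e-04,
        5.27737851e-03,  3.52866903e-05]), 'eef_pos': array([ 0.147183  , -0.60709385,  0.23077131]), 'orientation': array([-3.11835250e+00, -3.72451996e-01,  7.47862572e-06]), 'force': array([-0.08937227, -1.08337351, -0.37072031]), 'wrist_torque': array([-0.03335643, -0.02031254, -0.01811982]), 'grasp_force': 0.0, 'grip_width': 0.08543863568523187}
```

View pics/top0.png

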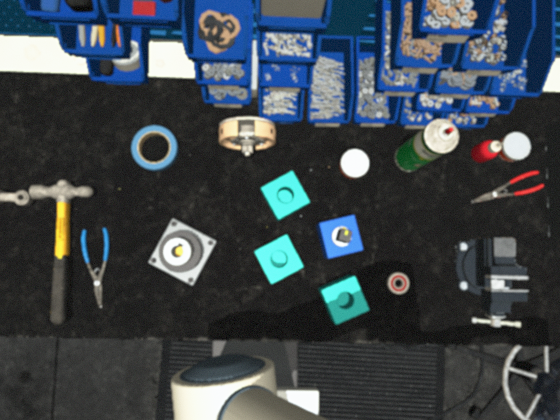

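View pics/side0.png

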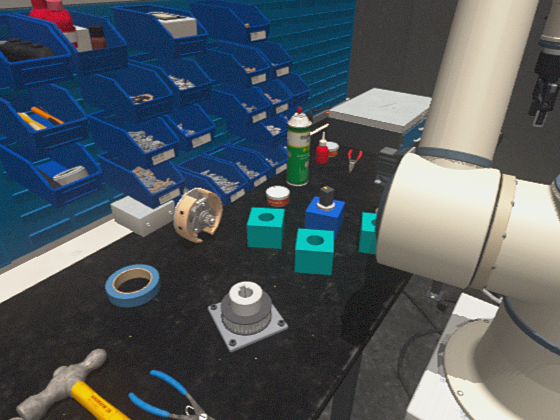

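Top view: blue block at (341,237) with the shaft head at about (342,234), pulley at (182,251). Side view: shaft head at (326,194), pulley hub top at (245,290). Next, enlarged crops.

```bash
python3 - <<'E'
from h import *
def crop(im,u,v,w,h,k): return cv2.resize(im[v:v+h,u:u+w],None,fx=k,fy=k,interpolation=cv2.INTER_CUBIC)
t=cv2.imread("pics/top0.png"); s=cv2.imread("pics/side0.png")
a=np.hstack([crop(t,314,208,56,56,7),crop(t,146,212,76,76,400/76) if 0 else crop(t,154,222,56,56,7)])
cv2.imwrite("pics/c1.png",a)
b=np.hstack([crop(s,295,175,60,60,6),crop(s,215,275,60,60,6)])
cv2.imwrite("pics/c2.png",b)
E
```

```text
(no output)
```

View pics/c1.png

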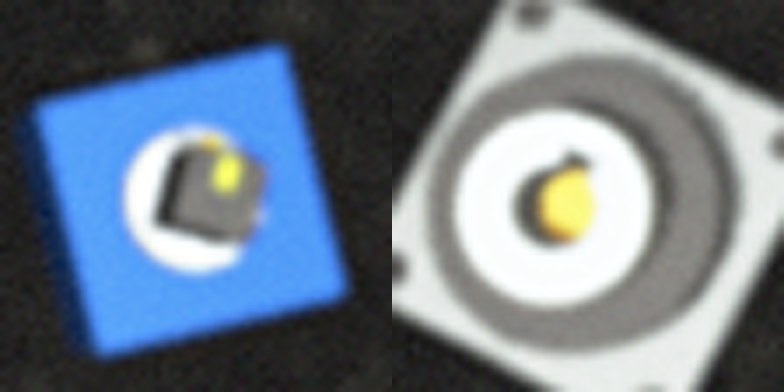

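View pics/c2.png

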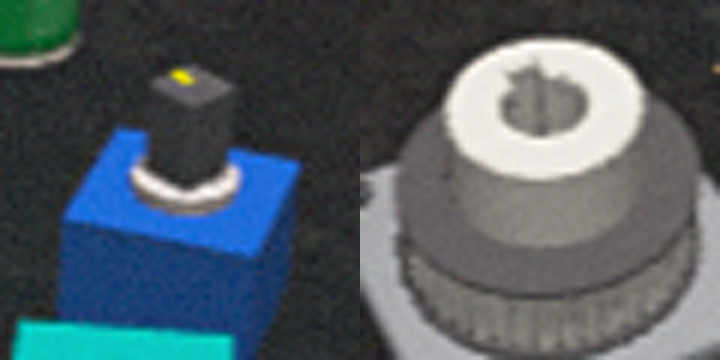

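c1: collar centre about crop (195,198), head top centre about (221,195) with the yellow mark up-right; hub circle centre about (163,207) with the keyway at the top. c2: head top centre (192,86), with the mark towards upper left; hub ellipse centre (184,109), keyway at upper left (517,72).

```bash
python3 - <<'E'
from h import *
L=lambda n:{k:(v if v.ndim else float(v)) for k,v in np.load(f"cal_{n}.npz").items()}
t,s=L("top"),L("side")
P=lambda u0,v0,k,x,y:(u0+(x+.5)/k-.5,v0+(y+.5)/k-.5)
T1=lambda x,y,z:atz(t,*P(314,208,7,x,y),z)[:2]
T2=lambda x,y,z:atz(t,*P(154,222,7,x-392,y),z)[:2]
S1=lambda x,y,z:atz(s,*P(295,175,6,x,y),z)[:2]
S2=lambda x,y,z:atz(s,*P(215,275,6,x-360,y),z)[:2]
ang=lambda a,b:np.degrees(np.arctan2(*(b-a)[::-1]))
f=lambda n,a:print(n,np.round(a,4))
f("collar top",T1(195,198,.07)); f("head top",T1(220,195,.112)); f("head side",S1(192,86,.112)); f("collar side",S1(186,182,.07))
h=[T1(*p,.112) for p in((186,143),(264,165),(243,243),(170,222))]
for i in range(4): print("edge",np.round(ang(h[i],h[(i+1)%4]),1),np.linalg.norm(h[i]-h[(i+1)%4]))
f("corner mean",np.mean(h,0))
h=[S1(*p,.112) for p in((192,66),(236,86),(190,106),(149,87))]
for i in range(4): print("edge s",np.round(ang(h[i],h[(i+1)%4]),1),np.linalg.norm(h[i]-h[(i+1)%4]))
f("corner mean s",np.mean(h,0))
print("mark dir",ang(T1(220,195,.112),T1(226,172,.112)),"side",ang(S1(192,86,.112),S1(182,76,.112)))
b=[T1(*p,.062) for p in((35,103),(286,45),(350,292),(98,357))]
for i in range(4): print("block",np.round(ang(b[i],b[(i+1)%4]),1),np.linalg.norm(b[i]-b[(i+1)%4]))
f("block c",np.mean(b,0))
a=T2(555,207,.07);c=S2(544,109,.07);f("hub top",a);f("hub side",c)
print("key",ang(a,T2(577,158,.07)),ang(c,S2(517,72,.07)))
p=[T2(510,0,.01)]
E
```

```text
collar top [ 0.5022 -0.1977]
head top [ 0.5013 -0.1974]
head side [ 0.4982 -0.1913]
collar side [ 0.4952 -0.1873]
edge -104.2 0.02442805105445646
edge 165.4 0.024389147978926752
edge 75.5 0.022833409392029835
edge -10.8 0.024306439780639594
corner mean [ 0.5018 -0.1961]
edge s 169.3 0.023260470367430428
edge s 75.8 0.02642622140516027
edge s -10.3 0.021544403610559638
edge s -100.5 0.026505509266187364
corner mean s [ 0.4982 -0.1912]
mark dir -14.089416377076578 side -33.45455777238742
block -75.5 0.08284386373800225
block -164.9 0.08096062521401026
block 105.7 0.08312866959182803
block 14.9 0.08263371360581366
block c [ 0.5023 -0.1984]
hub top [0.4598 0.1605]
hub side [0.4556 0.1665]
key -21.649503556323282 -23.76003929044861
```

Emit:
{"api": "play_rows", "payload": {"moves": "[0,0,0.05,0,0,8, 0,0.04,0.06,0,0,16, 0.04,0.09,0.06,0,0,24, 0.08,0.13,0.06,0,0,32, 0.12,0.17,0.06,0,0,40, 0.16,0.21,0.06,0,0,48, 0.2,0.25,0.06,0,0,56, 0.24,0.29,0.05,0,0,62].map"}}

```text
play_rows: Invalid argument: moves='[0,0,0.05,0,0,8, 0,0.04,0.06,0,0,16, 0.04,0.09,0.06,0,0,24, 0.08,0.13,0.06,0,0,32, 0.12,0.17,0.06,0,0,40, 0.16,0.21,0.06,0,0,48, 0.2,0.25,0.06,0,0,56, 0.24,0.29,0.05,0,0,62].map' is not valid JSON
```

Emit:
{"api": "play_rows", "payload": {"moves": [0,0,0.05,0,0,8,1,0,0.04,0.06,0,0,16,1,0.04,0.09,0.06,0,0,24,1,0.08,0.13,0.06,0,0,32,1,0.12,0.17,0.06,0,0,40,1,0.16,0.21,0.06,0,0,48,1,0.2,0.25,0.06,0,0,56,1,0.24,0.29,0.05,0,0,62.4,1], "squeeze": 60}}

```text
clock: 1.1
eef_pos: [0.3885, -0.3162, 0.2816]
orientation: [2.47, 1.939, 0.0]
force: [0.8, -0.7, -0.3]
grip_width: 0.0855
grasp_force: 0.0
```

```bash
python3 - <<'E'
from h import *
s=ctrl.sense();print(s["eef_pos"],s["orientation"],s["joint_positions"])
def crop(im,u,v,w,h,k): return cv2.resize(im[v:v+h,u:u+w],None,fx=k,fy=k,interpolation=cv2.INTER_CUBIC)
c=shot("top","pics/top1.png");d=shot("side","pics/side1.png")
t=cv2.imread("pics/top1.png");
cv2.imwrite("pics/c3.png",np.hstack([crop(t,168,238,24,24,16),crop(t,142,208,80,80,4.8)]))
E
```

```text
[ 0.38849963 -0.31617032  0.2816061 ] [2.47034911e+00 1.93888928e+00 2.06310104e-04] [-8.02386479e-01  2.66884239e-01  1.57157084e+00  5.08948994e-06
  1.30190673e+00 -5.62478687e-01]
```

View pics/c3.png

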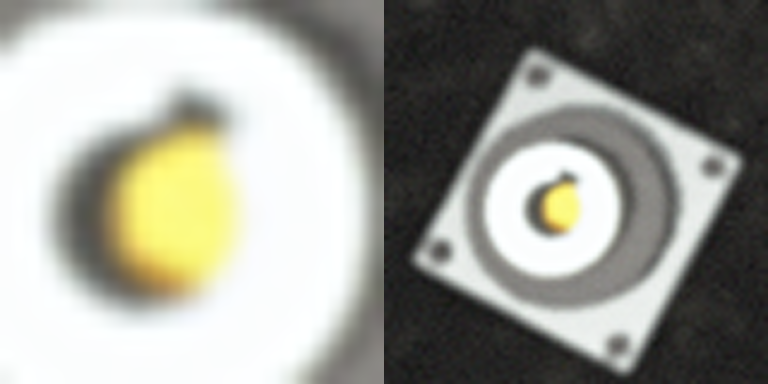

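The keyway's outer end is at about (207,93) and the bore centre at about (148,213) in the left crop. The plate corners at right are (149,48), (358,160), (246,376), (28,262).

```bash
python3 - <<'E'
from h import *
L=lambda n:{k:(v if v.ndim else float(v)) for k,v in np.load(f"cal_{n}.npz").items()}
t,s=L("top"),L("side")
P=lambda u0,v0,k,x,y:(u0+(x+.5)/k-.5,v0+(y+.5)/k-.5)
ang=lambda a,b:np.degrees(np.arctan2(*(b-a)[::-1]))
p=[atz(t,*P(142,208,4.8,*q),.01)[:2] for q in((149,48),(358,160),(246,376),(28,262))]
print("plate c",np.mean(p,0),[round((ang(p[i],p[(i+1)%4])+45)%90-45,1) for i in range(4)],[np.linalg.norm(p[i]-p[i-1]) for i in range(4)])
a=atz(t,*P(168,238,16,148,213),.07)[:2];b=atz(t,*P(168,238,16,207,93),.07)[:2]
print("bore",a,"key yaw",ang(a,b),np.linalg.norm(b-a))
# plate corners seen in side0
print("tcp",proj(t,[.3885,-.3162,.2816]),proj(s,[.3885,-.3162,.2816]))
E
```

```text
plate c [0.4593333 0.1602369] [np.float64(-26.7), np.float64(-25.3), np.float64(-26.0), np.float64(-26.8)] [np.float64(0.11682530092328453), np.float64(0.11498517197420181), np.float64(0.11552570332176426), np.float64(0.11790472405186163)]
bore [0.46048259 0.16073954] key yaw -23.676681509133545 0.01791643217375862
tcp (np.float64(434.0900480046655), np.float64(299.8226284321356)) (np.float64(401.7244514527554), np.float64(115.80410675952751))
```

Emit:
{"api": "play_rows", "payload": {"moves": [0.03,0.03,-0.02,0,0,0,1,0.06,0.06,-0.04,0,0,0,1,0.09,0.09,-0.07,0,0,0,1,0.113,0.12,-0.1,0,0,0,1,0.113,0.12,-0.12,0,0,0,1,0.113,0.12,-0.13,0,0,0,1,0.113,0.12,-0.13,0,0,0,1,0.113,0.12,-0.13,0,0,0,1]}}

```text
clock: 2.2
eef_pos: [0.5004, -0.1981, 0.1521]
orientation: [2.475, 1.933, 0.001]
force: [0.4, 0.3, 1.0]
grip_width: 0.0854
grasp_force: 0.0
```

```bash
python3 - <<'E'
from h import *
s=ctrl.sense();print(s["eef_pos"],s["orientation"],s["force"])
def crop(im,u,v,w,h,k): return cv2.resize(im[v:v+h,u:u+w],None,fx=k,fy=k,interpolation=cv2.INTER_CUBIC)
c=shot("top","pics/top2.png");d=shot("side","pics/side2.png")
print(proj(c,s["eef_pos"]),proj(d,s["eef_pos"]))
t=cv2.imread("pics/top2.png");u=cv2.imread("pics/side2.png")
cv2.imwrite("pics/c4.png",np.hstack([crop(t,292,187,100,100,4),crop(u,275,115,100,100,4)]))
E
```

```text
[ 0.50039062 -0.19807404  0.15205977] [2.47520139e+00 1.93300727e+00 6.76669227e-04] [0.42381874 0.26711925 1.02536669]
(np.float64(349.2153412244079), np.float64(235.0227267909258)) (np.float64(328.4258418396806), np.float64(172.70295107941146))
```

View pics/c4.png

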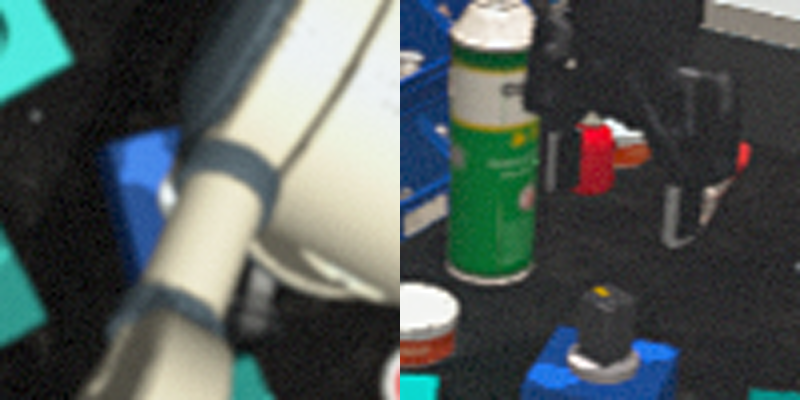

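The side crop shows the finger tips at (550,190) and (680,245), straddling the head at (607,297), in line with the TCP. Descend and close.

Emit:
{"api": "play_rows", "payload": {"moves": [0.001,0.002,-0.025,0,0,0,1,0.001,0.002,-0.05,0,0,0,1,0.001,0.002,-0.066,0,0,0,1,0.001,0.002,-0.076,0,0,0,1,0.001,0.002,-0.076,0,0,0,1,0.001,0.002,-0.076,0,0,0,0.1,0.001,0.002,-0.076,0,0,0,0,0.001,0.002,-0.076,0,0,0,0], "squeeze": 60}}

```text
clock: 3.3
eef_pos: [0.5014, -0.1955, 0.0757]
orientation: [2.475, 1.934, 0.0]
force: [-0.0, -0.1, 0.4]
grip_width: 0.0323
grasp_force: 0.0
```

Emit:
{"api": "play_rows", "payload": {"moves": [0,0,0,0,0,0,0,0,0,0,0,0,0,0,0,0,0,0,0,0,0,0,0,0,0,0,0,0,0,0,0,0,0,0,0,0,0,0,0,0,0,0,0,0,0,0,0,0,0,0,0.005,0,0,0,0,0]}}

```text
clock: 4.3
eef_pos: [0.5017, -0.191, 0.0757]
orientation: [2.474, 1.934, 0.0]
force: [-0.0, -4.3, 5.5]
grip_width: 0.0253
grasp_force: 58.6
```

Emit:
{"api": "play_rows", "payload": {"moves": [0,0,0.01,0,0,0,0,0,0,0.02,0,0,0,0,0,0,0.035,0,0,0,0,0,0,0.05,0,0,0,0,0,0,0.07,0,0,0,0,0,0,0.09,0,0,0,0,0,0,0.105,0,0,0,0,0,0,0.105,0,0,0,0], "squeeze": 80}}

```text
clock: 5.3
eef_pos: [0.5018, -0.1907, 0.1815]
orientation: [2.474, 1.933, 0.001]
force: [-0.4, -0.4, -3.5]
grip_width: 0.0252
grasp_force: 78.9
```

```bash
python3 - <<'E'
from h import *
s=ctrl.sense();print(s["eef_pos"],s["orientation"],s["force"],s["wrist_torque"],s["grip_width"])
d=shot("side","pics/side3.png");u=cv2.imread("pics/side3.png")
print(proj(d,s["eef_pos"]))
cv2.imwrite("pics/c5.png",cv2.resize(u[120:240,260:400],None,fx=5,fy=5,interpolation=cv2.INTER_CUBIC))
E
```

```text
[ 0.50176624 -0.19070398  0.18149148] [2.47353755e+00 1.93348460e+00 1.47980246e-03] [-0.38360966 -0.42400662 -3.48764754] [ 0.0099337  -0.01289531 -0.03516441] 0.025188396570320706
(np.float64(327.2846567584535), np.float64(162.23509011676225))
```

View pics/c5.png

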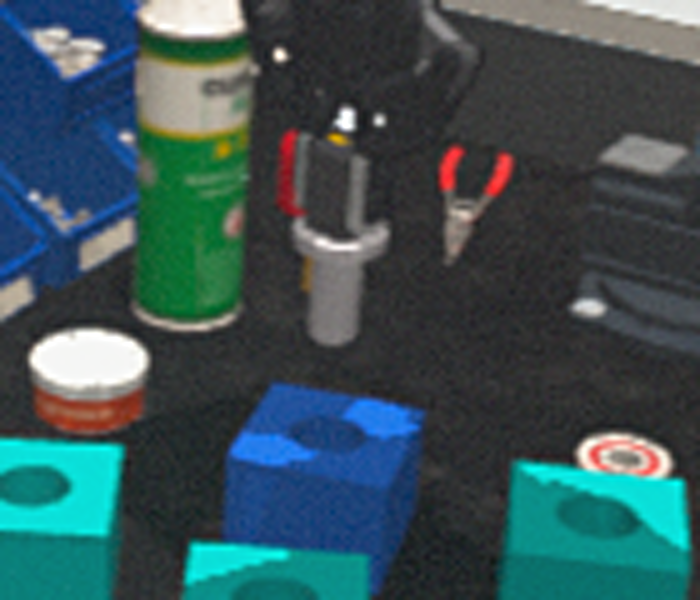

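The shaft is out and held: collar centre at about (341,238), nose bottom at about (333,337) in the crop. Check the predicted projections, including tilt.

```bash
python3 - <<'E'
from h import *
L=lambda n:{k:(v if v.ndim else float(v)) for k,v in np.load(f"cal_{n}.npz").items()}
s=L("side");p=np.array([.5018,-.1907,.1815])
for n,dz in(("head",.0153),("headtop",.0363),("collar top",-.0057),("collar bot",-.0137),("foot",-.0637)):
    q=p+[0,0,dz];u,v=proj(s,q);print(n,(u-260+.5)*5-.5,(v-120+.5)*5-.5)
o=np.array([.460,.1605,.07]);u,v=proj(s,o);print("hub px",u,v,"crop2",(u-215+.5)*6-.5+360,(v-275+.5)*6-.5)
E
```

```text
head 340.81177758682156 182.69005345478473
headtop 344.2537176451985 139.98829482587308
collar top 337.4538049189614 224.35008701534866
collar bot 336.1960254202624 239.95448327179344
foot 328.5911045167914 334.3034525461479
hub px 245.51078433831447 289.8674313321191 crop2 545.5647060298868 91.70458799271466
```

Emit:
{"api": "play_rows", "payload": {"moves": [-0.004,0.03,0,0,0,-2,0,-0.011,0.085,0,0,0,-4,0,-0.019,0.14,0,0,0,-6,0,-0.026,0.195,0,0,0,-8,0,-0.033,0.25,0,0,0,-10,0,-0.04,0.305,0,0,0,-11.5,0,-0.044,0.34,-0.01,0,0,-11.5,0,-0.044,0.354,-0.02,0,0,-11.5,0]}}

```text
clock: 6.35
eef_pos: [0.4564, 0.1652, 0.1593]
orientation: [-2.654, -1.68, 0.002]
force: [-0.3, -0.8, -2.7]
grip_width: 0.0249
grasp_force: 79.1
```

Emit:
{"api": "play_rows", "payload": {"moves": [0,0,0,0,0,0,0,0,0,0,0,0,0,0,0,0,0,0,0,0,0,0,0,0,0,0,0,0,0,0,0,0,0,0,0,0,0,0,0,0,0,0,0,0,0,0,0,0,0,0,0,0,0,0,0,0]}}

```text
clock: 7.35
eef_pos: [0.4572, 0.1636, 0.1603]
orientation: [-2.656, -1.677, 0.0]
force: [-0.4, 0.0, -2.9]
grip_width: 0.0251
grasp_force: 79.0
```

```bash
python3 - <<'E'
from h import *
s=ctrl.sense();print(s["eef_pos"],s["orientation"],s["force"],s["wrist_torque"],s["grip_width"])
d=shot("side","pics/side4.png");u=cv2.imread("pics/side4.png");v=cv2.imread("pics/side0.png")
p=s["eef_pos"]
for n,dz in(("head",.0153),("headtop",.0363),("collar top",-.0057),("collar bot",-.0137),("foot",-.0637)):
    a,b=proj(d,p+[0,0,dz]);print(n,(a-205+.5)*8-.5,(b-245+.5)*8-.5)
c=[cv2.resize(i[y:y+72,205:205+48],None,fx=8,fy=8,interpolation=cv2.INTER_CUBIC) for i,y in((u,245),(v,245))]
cv2.imwrite("pics/c6.png",np.hstack(c))
E
```

```text
[0.45719865 0.16363625 0.16027709] [-2.65647952e+00 -1.67708894e+00  3.91143276e-05] [-0.37963499  0.01900944 -2.89840584] [ 0.05499439  0.02869501 -0.04592231] 0.02512375742995716
head 309.4169760289369 -3.469865880859743
headtop 305.29249012469245 -86.77421720146731
collar top 313.40199997889295 77.01770101967304
collar bot 314.8848876852974 106.96834246475282
foot 323.7394763119887 285.80899773242254
```

View pics/c6.png

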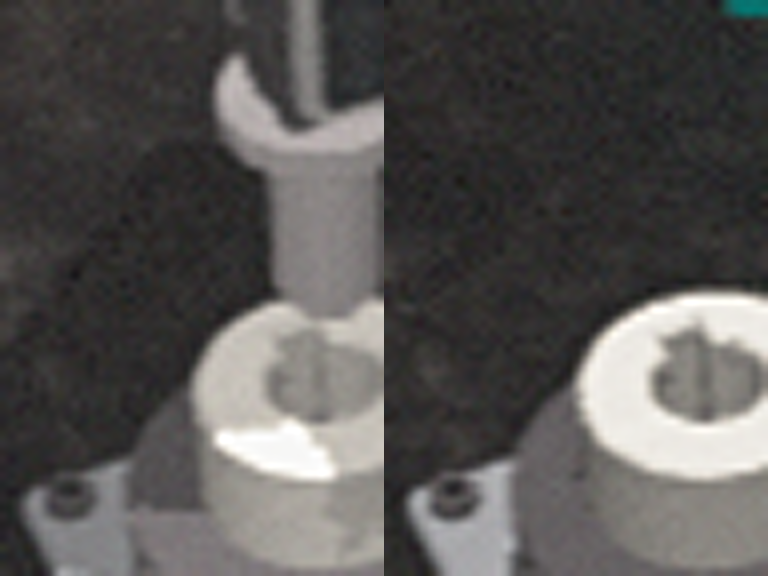

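Left half: nose centre at about (330,289), shaft edges at 272 and about 382. Right half: hub ellipse centre at about (326,385) (spanning 292 to 478 vertically). Compute the relative offset.

```bash
python3 - <<'E'
from h import *
L=lambda n:{k:(v if v.ndim else float(v)) for k,v in np.load(f"cal_{n}.npz").items()}
s=L("side")
P=lambda x,y:(205+(x+.5)/8-.5,245+(y+.5)/8-.5)
f=atz(s,*P(330,289),.0966);h=atz(s,*P(326,385),.07)
print(f,h,h-f)
# refine by code: hub ellipse in side0 
im=cv2.imread("pics/side0.png");g=cv2.resize(im[245:345,200:300],None,fx=8,fy=8,interpolation=cv2.INTER_CUBIC).min(2)
c=max(cv2.findContours((g>190).astype(np.uint8),0,1)[0],key=cv2.contourArea)
e=cv2.fitEllipse(cv2.convexHull(c));print(e)
u,v=200+(e[0][0]+.5)/8-.5,245+(e[0][1]+.5)/8-.5
print(u,v,atz(s,u,v,.07))
# shaft edges row profile in side4
im=cv2.imread("pics/side4.png").astype(int)
for r in(268,272,276): print(r,im[r,232:262].mean(1).astype(int).tolist())
print([ (r,int(im[r,240:251].mean())) for r in range(276,296)])
o=atz(s,u,v,.07)
for a in(-22,-24,-26,-28):
    q=[proj(s,o+np.array([R*np.cos(np.radians(a)),R*np.sin(np.radians(a)),0])) for R in(13.2e-3,18.5e-3)];print(a,[((x-205+.5)*8-.5+384,(y-245+.5)*8-.5) for x,y in q])
E
```

```text
[0.45540294 0.16363873 0.0966    ] [0.4556059 0.1662921 0.07     ] [ 0.00020296  0.00265337 -0.0266    ]
((365.3500671386719, 385.15374755859375), (181.8054656982422, 257.1559753417969), 85.18108367919922)
245.23125839233398 292.7067184448242 [0.45569136 0.1664159  0.07      ]
268 [37, 43, 35, 40, 47, 48, 79, 111, 125, 132, 130, 133, 132, 136, 133, 133, 127, 122, 117, 113, 86, 50, 39, 31, 49, 49, 49, 56, 52, 51]
272 [46, 35, 45, 46, 36, 45, 67, 103, 127, 128, 131, 130, 134, 132, 131, 129, 130, 124, 116, 111, 83, 48, 44, 47, 41, 36, 43, 47, 42, 44]
276 [50, 46, 46, 45, 44, 43, 49, 102, 123, 126, 128, 133, 136, 135, 132, 133, 125, 125, 117, 112, 90, 56, 47, 51, 45, 49, 44, 40, 43, 51]
[(276, 128), (277, 128), (278, 128), (279, 128), (280, 128), (281, 125), (282, 128), (283, 148), (284, 160), (285, 185), (286, 174), (287, 161), (288, 146), (289, 141), (290, 140), (291, 139), (292, 136), (293, 138), (294, 139), (295, 137)]
-22 [(np.float64(681.9564045499121), np.float64(350.4446251401723)), (np.float64(671.1599538781595), np.float64(336.7649893179778))]
-24 [(np.float64(683.7792616158952), np.float64(349.7285934335855)), (np.float64(673.7052692151981), np.float64(335.772336438436))]
-26 [(np.float64(685.6318286312317), np.float64(349.0555269784468)), (np.float64(676.2912030353316), np.float64(334.8394643896668))]
-28 [(np.float64(687.5119175391408), np.float64(348.42617715809865)), (np.float64(678.9147399921212), np.float64(333.96737687538234))]
```

Emit:
{"api": "play_rows", "payload": {"moves": [-0.0005,0.003,-0.006,0,0,0,0,-0.0005,0.003,-0.012,0,0,0,0,-0.0005,0.003,-0.018,0,0,0,0,-0.0005,0.003,-0.022,0,0,0,0,-0.0005,0.003,-0.026,0,0,0,0,-0.0005,0.003,-0.029,0,0,0,0,-0.0005,0.003,-0.032,0,0,0,0,-0.0005,0.003,-0.032,0,0,0,0]}}

```text
clock: 8.4
eef_pos: [0.4585, 0.1659, 0.1288]
orientation: [2.654, 1.676, 0.004]
force: [6.7, -9.3, 1.3]
grip_width: 0.0253
grasp_force: 79.7
```

The nose is in the mouth and pushed towards +x, −y; shift that way.

Emit:
{"api": "play_rows", "payload": {"moves": [0.001,-0.001,0,0,0,0,0,0.002,-0.002,0,0,0,0,0,0.002,-0.003,0,0,0,0,0,0.002,-0.003,0,0,0,0,0,0.002,-0.003,-0.002,0,0,0,0,0.002,-0.003,-0.004,0,0,0,0,0.002,-0.003,-0.004,0,0,0,0,0.002,-0.003,-0.004,0,0,0,0]}}

```text
clock: 9.4
eef_pos: [0.4586, 0.1636, 0.1242]
orientation: [-2.656, -1.677, 0.0]
force: [0.6, -0.9, -3.5]
grip_width: 0.0247
grasp_force: 79.5
```

Emit:
{"api": "play_rows", "payload": {"moves": [0,0,-0.002,0,0,0,0,0,0,-0.004,0,0,0,0,0,0,-0.006,0,0,0,0,0,0,-0.007,0,0,0,0,0,0,-0.008,0,0,0,0,0,0,-0.009,0,0,0,0,0,0,-0.01,0,0,0,0,0,0,-0.01,0,0,0,0]}}

```text
clock: 10.4
eef_pos: [0.4587, 0.1636, 0.1142]
orientation: [-2.657, -1.677, 0.0]
force: [0.0, 0.7, -3.3]
grip_width: 0.0249
grasp_force: 79.4
```

Emit:
{"api": "play_rows", "payload": {"moves": [0,0,-0.001,0,0,0,0,0,0,-0.002,0,0,0,0,0,0,-0.003,0,0,0,0,0,0,-0.004,0,0,0,0,0,0,-0.005,0,0,0,0,0,0,-0.005,0,0,0,0,0,0,-0.005,0,0,0,0,0,0,-0.005,0,0,0,0]}}

```text
clock: 11.4
eef_pos: [0.4587, 0.1636, 0.1093]
orientation: [2.657, 1.677, -0.0]
force: [-0.6, 0.4, -3.3]
grip_width: 0.0249
grasp_force: 79.4
```

The key has entered the keyway. Keep pressing.

Emit:
{"api": "play_rows", "payload": {"moves": [0,0,-0.002,0,0,0,0,0,0,-0.004,0,0,0,0,0,0,-0.006,0,0,0,0,0,0,-0.008,0,0,0,0,0,0,-0.01,0,0,0,0,0,0,-0.012,0,0,0,0,0,0,-0.014,0,0,0,0,0,0,-0.014,0,0,0,0], "squeeze": 100}}

```text
clock: 12.4
eef_pos: [0.4588, 0.1636, 0.0952]
orientation: [2.657, 1.677, 0.0]
force: [-1.0, -0.3, 0.7]
grip_width: 0.0249
grasp_force: 100.0
```

Emit:
{"api": "play_rows", "payload": {"moves": [0,0,-0.002,0,0,0,0,0,0,-0.004,0,0,0,0,0,0,-0.006,0,0,0,0,0,0,-0.008,0,0,0,0,0,0,-0.0095,0,0,0,0,0,0,-0.0105,0,0,0,0,0,0,-0.011,0,0,0,0,0,0,-0.011,0,0,0,0]}}

```text
clock: 13.4
eef_pos: [0.4588, 0.1636, 0.0843]
orientation: [2.657, 1.677, 0.0]
force: [-1.1, -0.0, 5.9]
grip_width: 0.0248
grasp_force: 100.6
```

Emit:
{"api": "play_rows", "payload": {"moves": [0,0,-0.0005,0,0,0,0,0,0,-0.001,0,0,0,0,0,0,-0.0015,0,0,0,0,0,0,-0.002,0,0,0,0,0,0,-0.0025,0,0,0,0,0,0,-0.003,0,0,0,0,0,0,-0.003,0,0,0,0,0,0,-0.003,0,0,0,0]}}

```text
clock: 14.4
eef_pos: [0.4589, 0.1636, 0.0836]
orientation: [2.656, 1.677, 0.003]
force: [-15.9, -4.7, 70.6]
grip_width: 0.0248
grasp_force: 110.0
```

Collar seated (force jumped at z = 0.0836, matching the predicted 0.0837). Ease the push to a moderate value.

Emit:
{"api": "play_rows", "payload": {"moves": [0,0,0.0005,0,0,0,0,0,0,0.001,0,0,0,0,0,0,0.0014,0,0,0,0,0,0,0.0014,0,0,0,0,0,0,0.0014,0,0,0,0,0,0,0.0014,0,0,0,0,0,0,0.0014,0,0,0,0,0,0,0.0014,0,0,0,0]}}

```text
clock: 15.4
eef_pos: [0.4588, 0.1636, 0.0837]
orientation: [2.656, 1.677, 0.001]
force: [-7.0, -1.8, 34.9]
grip_width: 0.0247
grasp_force: 104.3
```

```bash
python3 - <<'E'
from h import *
s=ctrl.sense();print(s["eef_pos"],s["force"],s["grasp_force"])
d=shot("side","pics/side5.png");u=cv2.imread("pics/side5.png")
cv2.imwrite("pics/c7.png",cv2.resize(u[235:345,190:310],None,fx=5,fy=5,interpolation=cv2.INTER_CUBIC))
E
```

```text
[0.45884347 0.16361861 0.0837486 ] [-7.03771817 -1.7856717  34.8863909 ] 104.31458830833435
```

View pics/c7.png

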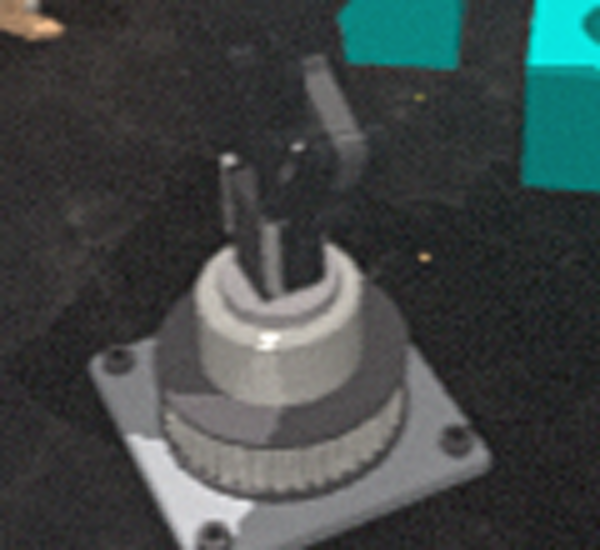

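The collar, at about (278,295), sits flush on the hub face with no gap, and the arm is still pressing with 35 N. Hand in.

```bash
python3 -c "
from station import ctrl
print(ctrl.finish_job())"
```

```text
the job is handed in; nothing more can be done
None
```

The shaft is in the pulley bore with its key in the keyway and the collar flush on the hub face, and I handed the job in at about 15 s with the arm still gripping it and pressing it home with about 35 N (the push briefly peaked at about 71 N at seating).

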